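# Blank off a tank's camlock coupling: seat the grooved adaptor, close both cam arms

## Robot

A 6-joint arm with a two-finger parallel gripper is mounted at the origin on a cart in front of the work surface, level with it; the furniture and walls round the work are solid. World frame = base frame: x ahead of the robot, y to its left, z up, the work surface at z = 0. Lengths are in m, angles in rad, forces in N, time in s.
With the tool pointing down it reaches from about 0.3 to 0.775 m from the base axis. Payload 14.6 kg.
Tool frame: the origin (TCP) lies midway between the tips of the shut fingers; the grasp point (between the pads) lies 19 mm behind it (ctrl.pinch_z is the distance from the TCP to the grasp point, in m); z points along the fingers, y is the line along which they close (so a half turn about z gives the same grasp; the last joint's range is limited). The gripper opens to 94 mm and grips with 3 to 60 N. Pads are 16 mm wide; open, the fingers measure 119 mm over their backs; the gripper's body (75 mm by 177 mm) begins 78 mm behind the grasp point.
Start: joints at [1.079, 0.3, 1.521, -0, 1.321, -0.067], TCP at [0.227, 0.501, 0.205] pointing down, gripper open.
Joint ranges: [-3.03, 3.03], [-0.79, 2.21], [0.23, 2.52], [-1.04, 4.18], [0, 3.07], [-2.55, 2.55]. Speed limits (rad/s): [2.22, 2.22, 2.57, 3.14, 3.14, 3.14].

## Interface

Orientations are given as [roll, pitch, yaw] about the fixed x, y, z axes, in that order (R = Rz(yaw) Ry(pitch) Rx(roll)).
In Python, from station import ctrl gives the robot as it stands.
- The arm moves only by the tool jog_arm, never from a script. Its argument "motion" is a list of rows, each a list of 7 numbers: the shift along the tool's x, y, z in m, then the turn, a rotation vector about the tool's x, y, z in rad, then the opening, from -1 (shut) to 1 (fully open). In form: [[tx, ty, tz, rx, ry, rz, gripper], ...]. A call has 1 to 5 rows; each row shifts and turns the commanded pose from where the row before left it, along the tool's axes as they then stand; what a row does not reach is not made up. A row lasts 1/10 s, in which the tool goes at most 50 mm and 8.59 degrees, less where a joint would pass 70% of its speed; a pose out of reach is approached as far as the arm can. A call is refused whole if a number of a shift passes 0.05 or a number of a turn 0.15, either way. A call with a gripper value outside its range is refused whole. The fingers move at their own pace and stop on an object; "squeeze" is the grip in N (left out, the last holds). Time passes only in rows, so rows that do not move let the fingers close. It gives the time, the measured TCP pose, the force, the opening and the grip force at its end, in the units of the state.
- ctrl.get_obs(): the state, without advancing time (a new reading comes with each control period).
- ctrl.camera(name): name is "side" or "top"; returns the picture (480x640x3 uint8, red, green, blue); there is no depth.
- ctrl.camera_model(name): a dict with "intrinsics" (3x3 intrinsics, pixels), "rvec" (rotation vector, rad) and "tvec" (3), from world to camera coordinates, as OpenCV has them. Camera axes: x right, y down, z forward; pixel columns grow to the right and rows downward; lengths in m; the calibration is good to about 2 mm. A picture is of the moment at which its call begins. camera_model takes no time and is no camera call.
- ctrl.hand_in(): hands the job in; it is judged then, once.
The state is a dict: "time_s": time; "qpos": joint angles; "joint_vel": joint speeds; "tau": joint torques, N m; "ee_pos": TCP position; "eef_rot": TCP orientation; "force": force on the tool from outside, world axes, zero at the start; "moment": the same for the moment, N m; "grip_width": finger opening in m; "grip_force": force on a finger pad.
Only numpy, scipy, OpenCV 4.12 (cv2) and the standard library are available. Lean on these libraries where they do the work, as an engineer would, in place of code of your own. Each camera call takes 0.05 s, during which the arm holds its last target. There are 200 camera calls.

## Task

The tank's open camlock coupling has to be blanked off. Stand the loose grooved adaptor nose down in the coupling's mouth and push it down past the stiff sealing lip until it bears firmly on the rubber seal at the bottom, holding it there for a moment with a push of about 16 N; more than 20 N by hand would crush the seal, and its weight and the lip's grip alone do not seat it. Then let go of it and swing the two cam arms down, one after the other, until each lies right home against the coupling's side, without forcing them (35 N at most); leave the tools round about where they are.

Things in the scene. Friction and masses are not known exactly. Their poses are not given: they have to be found in the camera images.
- tank: Low grey metal tank, 190 x 270 x 42 mm high, fixed to the bench. Origin: centre of its underside. z up; its long side runs along its y. In the middle of its top a round bolted flange carries the upright coupling, 50 mm across, mouth up at 130 mm. Filler cap and drain plug at its +y end, low carrying handle (52 mm high) at its -y end.
- mouth (a point): Centre of the coupling's open mouth, level with its rim, 130 mm over the bench; same axes as the tank. Bore 42 mm, flared to 47 mm over the top 4 mm. A stiff greased rubber lip grips the nose from 9 mm above the seal: 5 to 12 N push it through, then the lip snaps behind it and draws it lightly down. The arms' hinge pins lie 22.9 mm below this point, 29 mm from the axis, to its +y and -y.
- seal: Black rubber seal ring at the bottom of the coupling's bore. Origin: on the axis, at its nominal top, 36 mm below the mouth. Seals differ: the real top lies up to 1.0 mm higher or 0.7 mm lower, which this point does not show. It gives 1 mm for every 22 N. To seat the adaptor, push it by hand with 13 to 20 N for at least 0.3 s while both arms are still open (11 to 30 N on the seal).
- adaptor_centre (a point): Middle (34 mm up, on the axis) of the loose adaptor, aluminium, 68 mm high, about 0.26 to 0.43 kg, standing nose down on the bench. Nose 40 mm across with a tapered rim, groove 32 mm across at 13 to 22 mm up, collar 40 mm across up to 40 mm, then a hexagon 34 mm across flats from 40 to 68 mm: grip it there. z up; two flats face its +y and -y, the others every 60 degrees.
- adaptor_foot (a point): Centre of the flat end of the adaptor's nose (its lowest point), on its axis. Fully locked it lies 36 to 37 mm below the mouth (thick seals least) and the hexagon's foot stands 3 to 4 mm above the mouth.
- cam_a (a joint): Angle in rad of the brass cam arm on the coupling's +y side: 0 = closed, hanging straight down along the coupling's side against its stop; 1.57 = sticking straight out; most 1.92. It starts open at 1.45 to 1.85. It stays where it is left (friction 0.15 N m) and takes 0.2 to 0.4 N m as its cam draws the adaptor down, most near the end. If the adaptor is not seated the cam jams or squeezes it out.
- cam_b (a joint): The same for the other brass cam arm, on the coupling's -y side.
- cam_a_grip (a point): Point on the outer face of the +y arm (the upper face when it sticks out), 45 mm from its pin. The arm is a bar 14 mm wide, 5.5 mm thick, to 55 mm from the pin, with a thin steel ring to 66 mm; its outer face lies 7.3 mm outside the pin's centre (measured square to the arm). Closed, this point is 68 mm below the mouth and 36 mm from the axis.
- cam_b_grip (a point): The same point on the -y arm.
- spanner: Combination spanner, 189 mm long, lying on the bench left of the tank; leave it. Origin: centre of its underside.
- tape: Roll of masking tape, 104 mm across, 25 mm high, lying flat right of the tank; leave it. Origin: centre of its underside.
- screw_tin: Open tin of screws, 74 mm across, 42 mm high, behind the spanner; leave it. Origin: centre of its underside.

How it is judged:
By the outcome, as a careful person would: the job done as asked, in the order asked, and still so for the second after the job is handed in, with the robot touching nothing.
It also fails if it takes over 72 s, if anything falls off the work surface, if the arm or the gripper's body presses on something with over 40 N, if the wrist force passes 120 N, or if a joint passes its speed limit or range.

## Working session

There is one attempt and no reset: what is moved stays moved. The work goes in short steps, Python scripts to look and compute and a tool call to move; the robot and the scene stay as the last step left them, time stands still between calls to the robot, and variables do not carry over. Pictures are saved under pics/ and viewed, at most 10 in all, crops included, and the job is handed in when it is done.

Besides the shell and the picture viewer there is one more tool, called as a command line: name --pt "numbers of a row" for each row, then --argument value for the rest. jog_arm: Moves the arm, as the interface text tells. Its arguments: {"type":"object","properties":{"motion":{"type":"array"},"squeeze":{"type":"number"}},"required":["motion"]}

```bash
ls; mkdir -p pics; python3 - <<'E'
from station import ctrl
import cv2
for n in("top","side"):
    cv2.imwrite(f"pics/{n}0.png",ctrl.camera(n)[:,:,::-1]); print(ctrl.camera_model(n))
print(ctrl.get_obs(),ctrl.pinch_z)
E
```

```text
pics
{'intrinsics': array([[540.22032381,   0.        , 325.70649514],
       [  0.        , 540.22032381, 244.03039016],
       [  0.        ,   0.        ,   1.        ]]), 'rvec': array([ 2.1836126 , -2.21055204,  0.08617902]), 'tvec': array([0.0330072 , 0.5375907 , 1.23981768])}
{'intrinsics': array([[436.41867336,   0.        , 315.89436028],
       [  0.        , 436.41867336, 233.89433805],
       [  0.        ,   0.        ,   1.        ]]), 'rvec': array([ 2.23144985, -0.40256124,  0.16125695]), 'tvec': array([-0.46930279,  0.21238841,  0.83761931])}
{'time_s': 0.1, 'qpos': array([ 1.07941259e+00,  3.00418842e-01,  1.52148601e+00, -2.43615268e-05,
        1.32068653e+00, -6.66036120e-02]), 'joint_vel': array([ 0.00333166, -0.00186663, -0.00168426,  0.00016293,  0.00133464,
       -0.00062798]), 'tau': array([ 1.75564976e-03, -5.32648301e+01, -3.53274643e+01,  7.09791784e-02,
        2.36307346e-02, -1.20050831e-04]), 'ee_pos': array([0.22657294, 0.50092286, 0.20495521]), 'eef_rot': array([-3.14059457e+00, -4.29243073e-05,  2.71681855e+00]), 'force': array([ 0.57713202, -0.54991317, -0.44690263]), 'moment': array([ 0.01539013,  0.01774546, -0.01693704]), 'grip_force': 0.0, 'grip_width': 0.0939796170289902} 0.0188
```

View pics/top0.png

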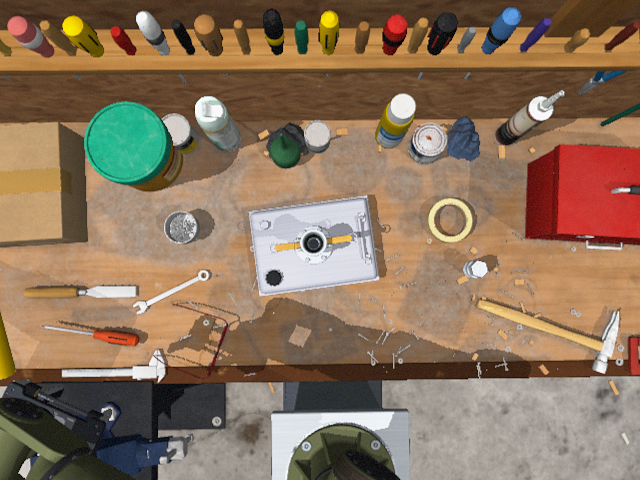

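View pics/side0.png

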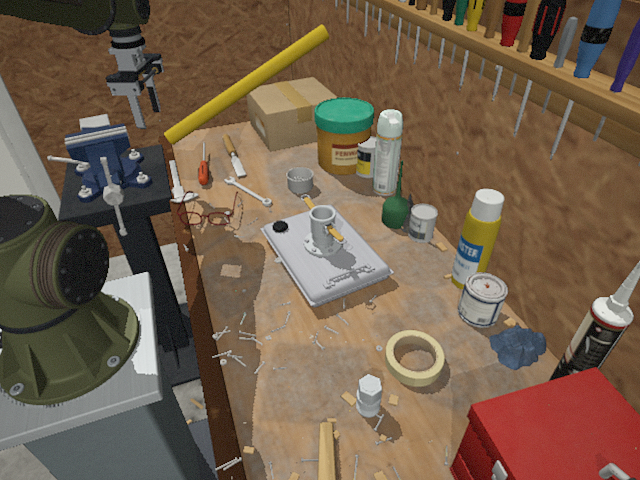

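Top: coupling mouth at about (313,243), arms along the image row, adaptor at (476,269). Side: mouth at (322,212), adaptor at (369,395). Next I'll view one composite of enlarged crops.

```bash
cat > h.py <<'E'
import numpy as np, cv2
from station import ctrl
def crop(im,u,v,s=4,w=400,h=300):
    M=np.float32([[s,0,w/2-s*u],[0,s,h/2-s*v]])
    return cv2.warpAffine(im,M,(w,h),flags=cv2.INTER_CUBIC)
def proj(n,P):
    m=ctrl.camera_model(n)
    return cv2.projectPoints(np.float64(P).reshape(-1,1,3),m['rvec'],m['tvec'],m['intrinsics'],None)[0][:,0]
def ray(n,u,v,z):
    m=ctrl.camera_model(n);R=cv2.Rodrigues(m['rvec'])[0]
    c=-R.T@m['tvec'];d=R.T@np.linalg.inv(m['intrinsics'])@[u,v,1]
    return c+d*(z-c[2])/d[2]
E
python3 - <<'E'
from h import *
t=cv2.imread('pics/top0.png');s=cv2.imread('pics/side0.png')
cv2.imwrite('pics/c0.png',np.vstack([np.hstack([crop(t,313,243),crop(t,476,269,8)]),np.hstack([crop(s,322,225),crop(s,369,395,5)])]))
for z in(0,.042,.13):print('mouth',z,ray('top',313,243,z),ray('side',322,212,z))
for z in(0.068,):print('ad',z,ray('top',476,269,z),ray('side',370,380,z))
E
```

```text
mouth 0 [0.54178207 0.05605288 0.        ] [0.59643175 0.22139709 0.        ]
mouth 0.042 [0.53905763 0.05574204 0.042     ] [0.57719238 0.16859088 0.042     ]
mouth 0.13 [0.53334928 0.05509077 0.13      ] [0.53688131 0.0579493  0.13      ]
ad 0.068 [ 0.47490391 -0.30775268  0.068     ] [ 0.48054935 -0.30720338  0.068     ]
```

View pics/c0.png

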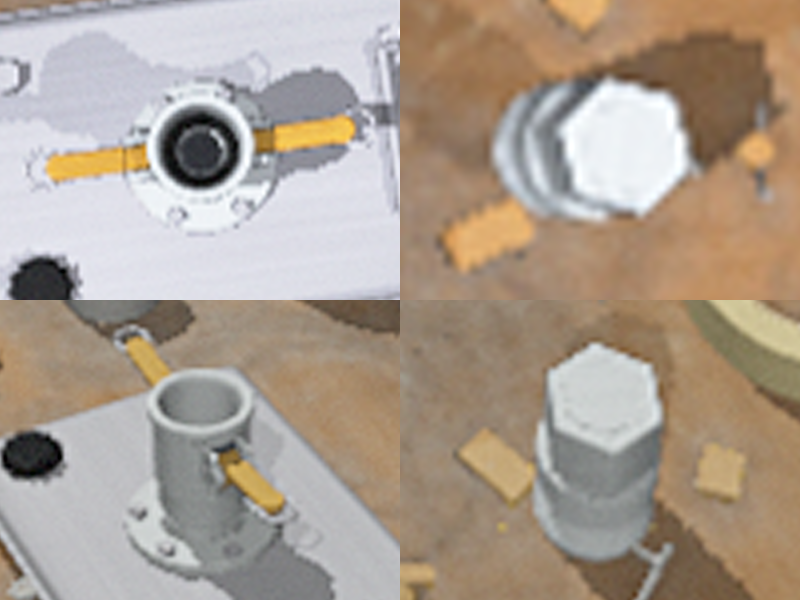

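```bash
python3 - <<'E'
from h import *
from scipy.optimize import least_squares as LS
def tri(a,b,z): 
    f=lambda p:np.r_[proj('top',[[p[0],p[1],z]])[0]-a,proj('side',[[p[0],p[1],z]])[0]-b]
    r=LS(f,[.5,0]);return r.x,r.fun
print('mouth',tri((313.1,243.4),(322,212.5),.13)); print('ad',tri((479.1,268.5),(369.6,384.2),.068))
c=[ray('top',u,v,.042)[:2] for u,v in((249,212),(371,195),(379,278),(260,295))]
d=np.array(c);print(d,d.mean(0))
for a,b in((1,0),(2,3)):e=d[b]-d[a];print('yaw',np.arctan2(-e[0],e[1]))
for a,b in((3,0),(2,1)):e=d[b]-d[a];print('yaw',np.arctan2(e[1],e[0]))
a=ray('top',274.8,247.5,.11)-ray('top',351.5,237.5,.11);print('armyaw',np.arctan2(-a[0],a[1]))
# hexagon vertex angles
V=[(560,143),(607,78),(672,90),(690,150),(640,215),(580,200)]
W=[ray('top',476+(x-600)/8,269+(y-150)/8,.068)[:2] for x,y in V];W=np.array(W);q=W-W.mean(0)
print('hex top',np.degrees(np.arctan2(q[:,1],q[:,0]))%60,np.hypot(*q.T))
V=[(597,344),(655,362),(661,412),(612,452),(547,433),(547,375)]
W=np.array([ray('side',369+(x-600)/5,395+(y-450)/5,.068)[:2] for x,y in V]);q=W-W.mean(0)
print('hex side',np.degrees(np.arctan2(q[:,1],q[:,0]))%60,np.hypot(*q.T))
# arm angles: end of brass bar mid thickness 55mm from pin
m=tri((313.1,243.4),(322,212.5),.13)[0]
yaw=np.arctan2(-a[0],a[1])
def end(s,th,l):  # outer-face point at l
    r=29+l*np.sin(th)+7.3*np.cos(th); z=130-22.9-l*np.cos(th)+7.3*np.sin(th)
    return [m[0]-s*np.sin(yaw)*r/1e3,m[1]+s*np.cos(yaw)*r/1e3,z/1e3]
for th in(1.45,1.55,1.65,1.75,1.85):
    print(th,proj('top',[end(1,th,55),end(-1,th,55)]).ravel().round(1),proj('side',[end(1,th,55),end(-1,th,55)]).ravel().round(1))
E
```

```text
mouth (array([0.53416495, 0.0550138 ]), array([-0.06794552, -0.78523524, -0.71243994,  0.55025826]))
ad (array([ 0.47646101, -0.31407019]), array([-0.30627373, -0.23296045, -0.08448356,  0.29350536]))
[[ 0.61166716  0.20096244]
 [ 0.64786774 -0.07855781]
 [ 0.45757188 -0.09334381]
 [ 0.42264945  0.17687035]] [0.53493906 0.05148279]
yaw 0.1287928186808767
yaw 0.12852737844963108
yaw 0.12677583238056467
yaw 0.07754425323145164
armyaw 0.11822591725606099
hex top [26.68262975 13.09739519 18.41592492 25.75290822 10.73277818 18.83711994] [0.0181893  0.01954345 0.02066663 0.0182923  0.01963372 0.01979293]
hex side [10.86834641 13.70541093 21.61934022 12.74657782 14.1380421  16.40499935] [0.01836174 0.02106662 0.01838633 0.01916197 0.022399   0.01863189]
1.45 [274.2 248.4 351.9 238.2] [304.6 201.3 340.5 244. ]
1.55 [274.1 248.2 351.9 238.1] [304.5 199.4 340.5 241.8]
1.65 [274.3 248.  351.7 237.9] [304.6 197.6 340.3 239.5]
1.75 [274.8 247.8 351.2 237.8] [304.8 196.  340.  237. ]
1.85 [275.5 247.5 350.4 237.8] [305.1 194.5 339.5 234.5]
```

Composite: rim centre at top (313,243.4) and side (322,212.5). Hexagon centre at top (479,268.5) and side (369.6,384). Both arms are about 1.65 rad open.

```bash
cat >> h.py <<'E'
from scipy.spatial.transform import Rotation as Ro
def plan(tgt,psi,n,g,start=None):
    "rows from the present (or given) pose to tgt, tool down, yaw psi"
    o=ctrl.get_obs()
    p,y=(o['ee_pos'],o['eef_rot'][2]) if start is None else start
    p=np.array(p,float);tgt=np.array(tgt,float)
    dps=(psi-y+np.pi)%(2*np.pi)-np.pi
    for i in range(n):
        R=Ro.from_euler('xyz',[np.pi,0,y+dps*i/n]).as_matrix()
        print((*[round(float(v),4) for v in R.T@((tgt-p)/n)],0,0,round(-dps/n,4),g))
    print(o['time_s'],o['ee_pos'].round(4),o['eef_rot'].round(4),o['force'].round(2),o['grip_width'],o['grip_force'])
E
python3 -c "
from h import *
plan([.476,-.314,.14],np.radians(76),19,.4)"
```

```text
(-0.0296, -0.0337, 0.0034, 0, 0, np.float64(0.0732), 0.4)
(-0.032, -0.0314, 0.0034, 0, 0, np.float64(0.0732), 0.4)
(-0.0342, -0.029, 0.0034, 0, 0, np.float64(0.0732), 0.4)
(-0.0363, -0.0264, 0.0034, 0, 0, np.float64(0.0732), 0.4)
(-0.0381, -0.0237, 0.0034, 0, 0, np.float64(0.0732), 0.4)
(-0.0397, -0.0208, 0.0034, 0, 0, np.float64(0.0732), 0.4)
(-0.0411, -0.0179, 0.0034, 0, 0, np.float64(0.0732), 0.4)
(-0.0423, -0.0148, 0.0034, 0, 0, np.float64(0.0732), 0.4)
(-0.0433, -0.0117, 0.0034, 0, 0, np.float64(0.0732), 0.4)
(-0.044, -0.0085, 0.0034, 0, 0, np.float64(0.0732), 0.4)
(-0.0445, -0.0052, 0.0034, 0, 0, np.float64(0.0732), 0.4)
(-0.0448, -0.002, 0.0034, 0, 0, np.float64(0.0732), 0.4)
(-0.0448, 0.0013, 0.0034, 0, 0, np.float64(0.0732), 0.4)
(-0.0446, 0.0046, 0.0034, 0, 0, np.float64(0.0732), 0.4)
(-0.0442, 0.0078, 0.0034, 0, 0, np.float64(0.0732), 0.4)
(-0.0435, 0.011, 0.0034, 0, 0, np.float64(0.0732), 0.4)
(-0.0426, 0.0142, 0.0034, 0, 0, np.float64(0.0732), 0.4)
(-0.0414, 0.0173, 0.0034, 0, 0, np.float64(0.0732), 0.4)
(-0.04, 0.0202, 0.0034, 0, 0, np.float64(0.0732), 0.4)
0.1 [0.2266 0.5009 0.205 ] [-3.1406 -0.      2.7168] [ 0.58 -0.55 -0.45] 0.0939796170289902 0.0
```

jog_arm --pt "-0.03 -0.034 0 0 0 0.073 0.4" --pt "-0.032 -0.031 0 0 0 0.073 0.4" --pt "-0.034 -0.029 0 0 0 0.073 0.4" --pt "-0.036 -0.026 0 0 0 0.073 0.4" --pt "-0.038 -0.024 0 0 0 0.073 0.4"

```text
time_s: 0.6
ee_pos: [0.2923, 0.2853, 0.2052]
eef_rot: [-3.141, 0.0, 2.349]
force: [0.6, -0.4, 0.8]
grip_width: 0.0661
grip_force: 0.0
```

jog_arm --pt "-0.04 -0.021 0 0 0 0.073 0.4" --pt "-0.041 -0.018 0 0 0 0.073 0.4" --pt "-0.042 -0.015 0 0 0 0.073 0.4" --pt "-0.043 -0.012 0 0 0 0.073 0.4" --pt "-0.044 -0.0085 0 0 0 0.073 0.4"

```text
time_s: 1.1
ee_pos: [0.3573, 0.0709, 0.2055]
eef_rot: [3.141, 0.0, 1.984]
force: [1.1, 0.1, 0.3]
grip_width: 0.0658
grip_force: 0.0
```

jog_arm --pt "-0.0445 -0.005 0.005 0 0 0.073 0.4" --pt "-0.045 -0.002 0.005 0 0 0.073 0.4" --pt "-0.045 0.001 0.005 0 0 0.073 0.4" --pt "-0.0446 0.005 0.005 0 0 0.073 0.4" --pt "-0.044 0.008 0.005 0 0 0.073 0.4"

```text
time_s: 1.6
ee_pos: [0.424, -0.1437, 0.1801]
eef_rot: [-3.142, -0.0, 1.618]
force: [0.1, 1.3, 0.5]
grip_width: 0.0653
grip_force: 0.0
```

jog_arm --pt "-0.0435 0.011 0.01 0 0 0.073 0.4" --pt "-0.0426 0.014 0.01 0 0 0.073 0.4" --pt "-0.0414 0.017 0.01 0 0 0.073 0.4" --pt "-0.04 0.02 0.01 0 0 0.073 0.4" --pt "0 0 0 0 0 0 0.4"

```text
time_s: 2.1
ee_pos: [0.4758, -0.3165, 0.1376]
eef_rot: [-3.138, -0.001, 1.324]
force: [0.3, 0.1, -0.4]
grip_width: 0.0654
grip_force: 0.0
```

```bash
python3 -c "
from h import *
plan([.4765,-.314,.12],np.radians(76),2,.2)
print(ctrl.get_obs()['qpos'])"
```

```text
(0.0013, 0.0, 0.0088, 0, 0, np.float64(-0.0012), 0.2)
(0.0013, 0.0, 0.0088, 0, 0, np.float64(-0.0012), 0.2)
2.1 [ 0.4758 -0.3165  0.1376] [-3.1384e+00 -9.0000e-04  1.3241e+00] [ 0.3   0.08 -0.42] 0.06542661332193225 0.0
[-6.50836404e-01  4.11379812e-01  1.53387074e+00 -4.19107172e-04
  1.19963181e+00 -4.03965503e-01]
```

jog_arm --pt "0.0025 0 0.03 0 0 0 0.4" --pt "0 0 0.03 0 0 0 0.4" --pt "0 0 0.025 0 0 0 0.4" --pt "0 0 0.0095 0 0 0 0.4" --pt "0 0 0 0 0 0 0.4"

```text
time_s: 2.6
ee_pos: [0.4764, -0.31, 0.0452]
eef_rot: [-3.14, -0.001, 1.33]
force: [0.3, -0.1, -0.0]
grip_width: 0.0656
grip_force: 0.0
```

jog_arm --pt "0 0 0 0 0 0 0" --pt "0 0 0 0 0 0 -0.4" --pt "0 0 0 0 0 0 -1" --pt "0 0 0 0 0 0 -1" --pt "0 0 0 0 0 0 -1" --squeeze 50

```text
time_s: 3.1
ee_pos: [0.4771, -0.3108, 0.0465]
eef_rot: [3.141, 0.0, 1.33]
force: [-1.2, -0.7, 2.9]
grip_width: 0.034
grip_force: 49.8
```

```bash
python3 - <<'E'
from h import *
cv2.imwrite('pics/g.png',crop(cv2.cvtColor(ctrl.camera('side'),cv2.COLOR_RGB2BGR),369,385,6,600,500))
plan([.4765,-.314,.04],np.radians(76),1,-1)
E
```

```text
(-0.0032, 0.0003, 0.0064, 0, 0, np.float64(0.0033), -1)
3.15 [ 0.477  -0.3108  0.0464] [3.1409e+00 4.0000e-04 1.3298e+00] [-0.31  0.94  3.39] 0.03415001328248332 49.80367795564234
```

View pics/g.png

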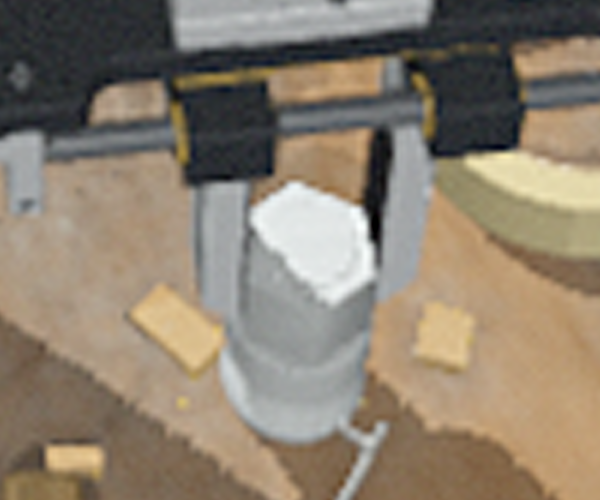

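jog_arm --pt "0 0 -0.02 0 0 0 -1" --pt "0 0 -0.04 0 0 0 -1" --pt "0 0 -0.04 0 0 0 -1" --pt "0 0 -0.04 0 0 0 -1" --pt "0 0 -0.02 0 0 0 -1"

```text
time_s: 3.65
ee_pos: [0.4773, -0.3109, 0.2093]
eef_rot: [3.138, 0.001, 1.33]
force: [0.2, -1.1, -3.8]
grip_width: 0.0333
grip_force: 49.8
```

```bash
python3 -c "
from h import *
plan([.534,.055,.205],np.radians(97),9,-1)"
```

```text
(0.041, -0.0036, 0.0005, 0, 0, np.float64(-0.0404), -1)
(0.0411, -0.0019, 0.0005, 0, 0, np.float64(-0.0404), -1)
(0.0411, -0.0003, 0.0005, 0, 0, np.float64(-0.0404), -1)
(0.0411, 0.0014, 0.0005, 0, 0, np.float64(-0.0404), -1)
(0.041, 0.003, 0.0005, 0, 0, np.float64(-0.0404), -1)
(0.0409, 0.0047, 0.0005, 0, 0, np.float64(-0.0404), -1)
(0.0407, 0.0063, 0.0005, 0, 0, np.float64(-0.0404), -1)
(0.0404, 0.008, 0.0005, 0, 0, np.float64(-0.0404), -1)
(0.04, 0.0096, 0.0005, 0, 0, np.float64(-0.0404), -1)
3.65 [ 0.4773 -0.3109  0.2093] [3.1384e+00 1.3000e-03 1.3298e+00] [ 0.17 -1.12 -3.83] 0.03328022697839879 49.799081068485975
```

jog_arm --pt "0.041 -0.0036 0 0 0 -0.04 -1" --pt "0.041 -0.002 0 0 0 -0.04 -1" --pt "0.041 0 0 0 0 -0.04 -1" --pt "0.041 0.0014 0 0 0 -0.04 -1" --pt "0.041 0.003 0 0 0 -0.04 -1"

```text
time_s: 4.15
ee_pos: [0.5083, -0.1061, 0.2057]
eef_rot: [-3.141, -0.0, 1.531]
force: [1.5, -0.8, -2.7]
grip_width: 0.0333
grip_force: 49.8
```

jog_arm --pt "0.041 0.0047 0 0 0 -0.04 -1" --pt "0.041 0.0063 0 0 0 -0.04 -1" --pt "0.04 0.008 0 0 0 -0.04 -1" --pt "0.04 0.0096 0.005 0 0 -0.04 -1" --pt "0 0 0 0 0 0 -1"

```text
time_s: 4.65
ee_pos: [0.5338, 0.0588, 0.1999]
eef_rot: [-3.14, -0.001, 1.695]
force: [0.4, -0.9, -2.5]
grip_width: 0.0336
grip_force: 49.8
```

```bash
python3 - <<'E'
from h import *
im=cv2.cvtColor(ctrl.camera('side'),cv2.COLOR_RGB2BGR)
cv2.imwrite('pics/m.png',crop(im,322,195,8,800,600))
plan([.534,.055,.205],np.radians(97),1,-1)
m=[.5342,.055]
o=ctrl.get_obs();p=o['ee_pos']
print(proj('side',[[*m,.13],[p[0],p[1],p[2]-.0464],[p[0],p[1],p[2]]]))
E
```

```text
(-0.0018, 0.0, -0.0048, 0, 0, np.float64(0.0002), -1)
4.7 [0.5338 0.0568 0.2002] [-3.1401e+00 -2.0000e-04  1.6932e+00] [-0.06  0.   -3.51] 0.033519679662638704 49.79817805811763
[[321.30526848 213.05026153]
 [320.67164276 203.53298568]
 [320.36111237 184.89367113]]
```

View pics/m.png

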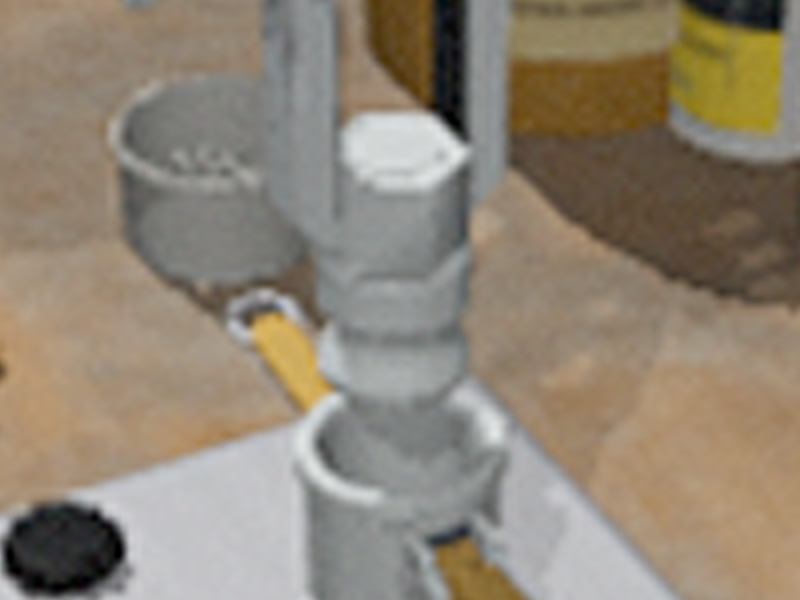

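Side crop: rim spans x 297–508, nose and collar 317–472, hexagon top face rows 112–190. Nose sits about 1 px left of the mouth axis; next I'll check the depth direction.

```bash
python3 - <<'E'
from h import *
o=ctrl.get_obs();p=o['ee_pos'];psi=o['eef_rot'][2];tx=np.array([np.cos(psi),np.sin(psi)])
toc=lambda q:(q-[322,195])*8+[400,300]
def ext(P):q=toc(proj('side',P));return q.min(0).round(),q.max(0).round()
a=np.linspace(0,2*np.pi,73)[:-1]
for d in(-.006,-.003,0,.003):
    c=p[:2]+tx*d;zf=p[2]-.0464
    hx=[[c[0]+.01963*np.cos(psi+k*np.pi/3),c[1]+.01963*np.sin(psi+k*np.pi/3),zf+.068] for k in range(6)]
    ci=lambda r,z:[[c[0]+r*np.cos(t),c[1]+r*np.sin(t),z] for t in a]
    print(d,'hex',ext(hx),'collar40',ext(ci(.02,zf+.022)),'nose13',ext(ci(.02,zf+.013)))
print('rim',ext([[.5342+.025*np.cos(t),.055+.025*np.sin(t),.13] for t in a]))
E
```

```text
-0.006 hex (array([318., 121.]), array([476., 196.])) collar40 (array([321., 267.]), array([477., 356.])) nose13 (array([322., 295.]), array([477., 385.]))
-0.003 hex (array([313., 115.]), array([470., 190.])) collar40 (array([316., 261.]), array([471., 350.])) nose13 (array([317., 290.]), array([471., 379.]))
0 hex (array([307., 110.]), array([464., 184.])) collar40 (array([311., 255.]), array([466., 344.])) nose13 (array([312., 284.]), array([466., 373.]))
0.003 hex (array([302., 104.]), array([459., 178.])) collar40 (array([306., 250.]), array([460., 338.])) nose13 (array([307., 278.]), array([460., 367.]))
rim (array([300., 389.]), array([489., 502.]))
```

jog_arm --pt "0.0017 0.001 0.01 0 0 0 -1" --pt "0 0 0.01 0 0 0 -1" --pt "0 0 0.004 0 0 0 -1" --pt "0 0 0.003 0 0 0 -1" --pt "0 0 0 0 0 0 -1"

```text
time_s: 5.2
ee_pos: [0.5349, 0.0563, 0.1736]
eef_rot: [-3.141, -0.0, 1.689]
force: [0.0, -1.1, -2.6]
grip_width: 0.0333
grip_force: 49.8
```

jog_arm --pt "0 0 0.002 0 0 0 -1" --pt "0 0 0.002 0 0 0 -1" --pt "0 0 0 0 0 0 -1"

```text
time_s: 5.5
ee_pos: [0.5352, 0.0571, 0.1702]
eef_rot: [3.14, -0.001, 1.69]
force: [1.5, 4.1, -0.3]
grip_width: 0.0335
grip_force: 49.8
```

jog_arm --pt "0.0012 0.0004 0 0 0 0 -1" --pt "0 0 0 0 0 0 -1" --pt "0 0 0.002 0 0 0 -1" --pt "0 0 0 0 0 0 -1"

```text
time_s: 5.9
ee_pos: [0.5352, 0.0581, 0.1678]
eef_rot: [-3.142, -0.0, 1.69]
force: [1.3, 2.4, -1.7]
grip_width: 0.0335
grip_force: 49.8
```

jog_arm --pt "0.0008 0.0004 0.002 0 0 0 -1" --pt "0 0 0.002 0 0 0 -1" --pt "0 0 0.002 0 0 0 -1" --pt "0 0 0 0 0 0 -1"

```text
time_s: 6.3
ee_pos: [0.5353, 0.0587, 0.1615]
eef_rot: [-3.141, 0.0, 1.69]
force: [-0.4, 0.0, -2.6]
grip_width: 0.0337
grip_force: 49.8
```

jog_arm --pt "0 0 0.003 0 0 0 -1" --pt "0 0 0.003 0 0 0 -1" --pt "0 0 0.003 0 0 0 -1" --pt "0 0 0 0 0 0 -1" --pt "0 0 0 0 0 0 -1"

```text
time_s: 6.8
ee_pos: [0.5355, 0.0588, 0.1529]
eef_rot: [-3.141, 0.0, 1.69]
force: [-0.4, 0.3, -2.4]
grip_width: 0.0337
grip_force: 49.8
```

jog_arm --pt "0 0 0.001 0 0 0 -1" --pt "0 0 0.001 0 0 0 -1" --pt "0 0 0.001 0 0 0 -1" --pt "0 0 0 0 0 0 -1" --pt "0 0 0 0 0 0 -1"

```text
time_s: 7.3
ee_pos: [0.5355, 0.0588, 0.1499]
eef_rot: [-3.142, 0.0, 1.69]
force: [0.1, 0.3, -2.5]
grip_width: 0.0337
grip_force: 49.8
```

jog_arm --pt "0 0 0.001 0 0 0 -1" --pt "0 0 0.001 0 0 0 -1" --pt "0 0 0 0 0 0 -1"

```text
time_s: 7.6
ee_pos: [0.5354, 0.0589, 0.1478]
eef_rot: [-3.141, -0.0, 1.69]
force: [-0.8, 1.3, -3.3]
grip_width: 0.0338
grip_force: 49.8
```

jog_arm --pt "0 0 0.001 0 0 0 -1" --pt "0 0 0.001 0 0 0 -1" --pt "0 0 0 0 0 0 -1"

```text
time_s: 7.9
ee_pos: [0.5354, 0.059, 0.1458]
eef_rot: [-3.141, -0.0, 1.69]
force: [-0.6, 3.5, -2.6]
grip_width: 0.0334
grip_force: 49.8
```

jog_arm --pt "0 0 0.001 0 0 0 -1" --pt "0 0 0 0 0 0 -1"

```text
time_s: 8.1
ee_pos: [0.5354, 0.0589, 0.1448]
eef_rot: [-3.141, -0.0, 1.69]
force: [-1.5, 2.7, -2.2]
grip_width: 0.0336
grip_force: 49.8
```

jog_arm --pt "0.0004 0 0.0006 0 0 0 -1" --pt "0 0 0.0006 0 0 0 -1" --pt "0 0 0 0 0 0 -1"

```text
time_s: 8.4
ee_pos: [0.5354, 0.0591, 0.1436]
eef_rot: [-3.141, 0.0, 1.69]
force: [-1.8, 1.6, -2.3]
grip_width: 0.0338
grip_force: 49.8
```

jog_arm --pt "0 0 0.0005 0 0 0 -1" --pt "0 0 0.0005 0 0 0 -1" --pt "0 0 0 0 0 0 -1"

```text
time_s: 8.7
ee_pos: [0.5355, 0.0592, 0.1426]
eef_rot: [3.142, -0.0, 1.69]
force: [-0.8, 2.9, -1.8]
grip_width: 0.0336
grip_force: 49.8
```

jog_arm --pt "0 0 0.0005 0 0 0 -1" --pt "0 0 0 0 0 0 -1"

```text
time_s: 8.9
ee_pos: [0.5355, 0.0592, 0.142]
eef_rot: [3.142, -0.0, 1.69]
force: [0.3, 3.0, -4.1]
grip_width: 0.0339
grip_force: 49.8
```

jog_arm --pt "0.0004 0 0.0005 0 0 0 -1" --pt "0 0 0.0005 0 0 0 -1" --pt "0 0 0 0 0 0 -1"

```text
time_s: 9.2
ee_pos: [0.5353, 0.0595, 0.1409]
eef_rot: [-3.141, 0.0, 1.69]
force: [0.3, 1.5, -5.2]
grip_width: 0.0339
grip_force: 49.8
```

jog_arm --pt "0 0 0.0005 0 0 0 -1" --pt "0 0 0.0003 0 0 0 -1" --pt "0 0 0 0 0 0 -1"

```text
time_s: 9.5
ee_pos: [0.5353, 0.0596, 0.1404]
eef_rot: [-3.141, 0.0, 1.69]
force: [-0.5, -0.4, -5.5]
grip_width: 0.0338
grip_force: 49.8
```

jog_arm --pt "0 0 0.0004 0 0 0 -1" --pt "0 0 0 0 0 0 -1"

```text
time_s: 9.7
ee_pos: [0.5354, 0.0596, 0.1402]
eef_rot: [3.142, 0.0, 1.69]
force: [-1.9, 0.5, 0.2]
grip_width: 0.0338
grip_force: 49.8
```

jog_arm --pt "0 0 0.0004 0 0 0 -1" --pt "0 0 0 0 0 0 -1"

```text
time_s: 9.9
ee_pos: [0.5354, 0.0596, 0.14]
eef_rot: [3.141, 0.0, 1.69]
force: [-3.7, -0.1, 3.2]
grip_width: 0.0338
grip_force: 49.8
```

jog_arm --pt "0 0 0.0004 0 0 0 -1" --pt "0 0 0 0 0 0 -1"

```text
time_s: 10.1
ee_pos: [0.5354, 0.0596, 0.1398]
eef_rot: [3.141, 0.0, 1.69]
force: [-4.4, -0.2, 7.4]
grip_width: 0.0338
grip_force: 49.8
```

jog_arm --pt "0 -0.0004 0.0004 0 0 0 -1" --pt "0 0 0 0 0 0 -1"

```text
time_s: 10.3
ee_pos: [0.5354, 0.0596, 0.1397]
eef_rot: [3.14, 0.0, 1.69]
force: [-4.8, -0.0, 8.7]
grip_width: 0.034
grip_force: 49.8
```

jog_arm --pt "0 0 0.0003 0 0 0 -1" --pt "0 0 0 0 0 0 -1"

```text
time_s: 10.5
ee_pos: [0.5354, 0.0596, 0.1396]
eef_rot: [3.14, 0.0, 1.69]
force: [-4.9, -0.1, 10.7]
grip_width: 0.0338
grip_force: 49.8
```

jog_arm --pt "0 -0.0003 0.0004 0 0 0 -1" --pt "0 0 0 0 0 0 -1"

```text
time_s: 10.7
ee_pos: [0.5353, 0.0596, 0.1395]
eef_rot: [3.139, 0.0, 1.69]
force: [-4.6, -0.3, 12.5]
grip_width: 0.0336
grip_force: 49.8
```

jog_arm --pt "0 0 0.0003 0 0 0 -1" --pt "0 0 0 0 0 0 -1"

```text
time_s: 10.9
ee_pos: [0.5354, 0.0595, 0.1394]
eef_rot: [3.139, 0.0, 1.69]
force: [-5.5, -0.2, 14.3]
grip_width: 0.0334
grip_force: 49.9
```

jog_arm --pt "0 0 0.0003 0 0 0 -1" --pt "0 0 0 0 0 0 -1" --pt "0 0 0 0 0 0 -1" --pt "0 0 0 0 0 0 -1" --pt "0 0 0 0 0 0 -1"

```text
time_s: 11.4
ee_pos: [0.5354, 0.0596, 0.1393]
eef_rot: [3.139, 0.0, 1.69]
force: [-5.4, 0.1, 16.8]
grip_width: 0.0336
grip_force: 49.9
```

```bash
python3 - <<'E'
from h import *
im=cv2.cvtColor(ctrl.camera('side'),cv2.COLOR_RGB2BGR)
cv2.imwrite('pics/s.png',crop(im,322,195,8,800,600))
plan([.535,.0595,.139],np.radians(97),1,-1)
E
```

```text
(-0.0, -0.0004, 0.0003, 0, 0, np.float64(-0.0031), -1)
11.45 [0.5354 0.0596 0.1393] [3.1390e+00 2.0000e-04 1.6899e+00] [-5.77 -0.09 15.48] 0.033454767404836626 49.86054053530097
```

View pics/s.png

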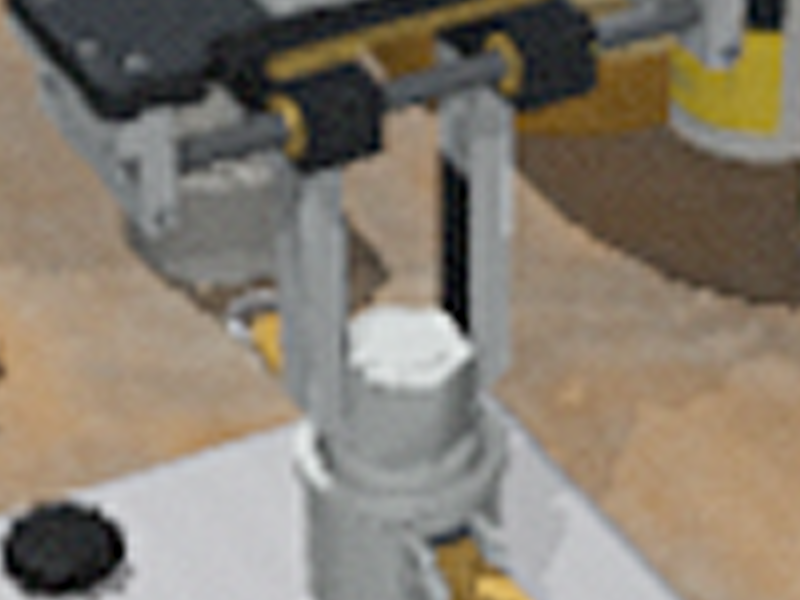

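Side view: the collar has sunk into the mouth with only a thin ring visible at about (420,485). That fits the seated depth, and the push held at about 16 N. Releasing and going up.

jog_arm --pt "0 0 0 0 0 0 0.4" --pt "0 0 0 0 0 0 0.4" --pt "0 0 0 0 0 0 0.4" --pt "0 0 -0.01 0 0 0 0.4" --pt "0 0 -0.02 0 0 0 0.4"

```text
time_s: 11.95
ee_pos: [0.5341, 0.0595, 0.1672]
eef_rot: [-3.139, -0.0, 1.69]
force: [-0.6, 0.5, 0.1]
grip_width: 0.0655
grip_force: 0.0
```

jog_arm --pt "0 0 -0.03 0 0 0 0.4" --pt "0.02 0 -0.03 0 0 0 -1" --pt "0.04 0 0 0 -0.12 0 -1" --pt "0.04 0 0 0 -0.12 0 -1" --pt "0 0 0 0 -0.11 0 -1" --squeeze 10

```text
time_s: 12.45
ee_pos: [0.5223, 0.1621, 0.2236]
eef_rot: [3.139, 0.354, 1.692]
force: [0.5, -1.2, 0.1]
grip_width: 0.0369
grip_force: 0.0
```

```bash
python3 - <<'E'
from h import *
im=cv2.cvtColor(ctrl.camera('side'),cv2.COLOR_RGB2BGR)
cv2.imwrite('pics/r.png',crop(im,322,200,6,800,600))
o=ctrl.get_obs()
for k in('time_s','ee_pos','eef_rot','force','grip_width','qpos'):print(k,o[k])
R=Ro.from_euler('xyz',o['eef_rot']).as_matrix();print(R.round(3))
E
```

```text
time_s 12.5
ee_pos [0.52199562 0.16158482 0.22257435]
eef_rot [-3.14143977  0.36116965  1.69431522]
force [-0.38448599  3.49932691 -0.89720926]
grip_width 0.03330966487843128
qpos [ 0.401659    0.3472593   1.45937555 -0.34946251  1.44637265  0.34149937]
[[-0.115  0.992  0.043]
 [ 0.928  0.123 -0.351]
 [-0.353 -0.    -0.935]]
```

View pics/r.png

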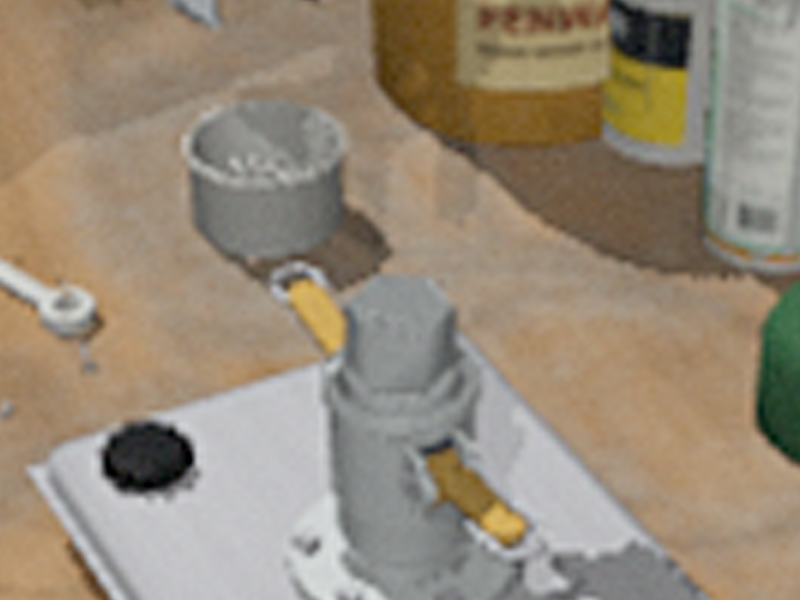

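The side view shows the adaptor upright and seated in the mouth (rim near (400,390)). Both arms are still open, arm a's tip at (297,280) and arm b's at (510,530).

```bash
cat >> h.py <<'E'
AX=np.array([.5354,.0564]);YH=np.array([-.119,.993])
def cam(s,ths,L=42,shut=-1):
    o=ctrl.get_obs();p=o['ee_pos'];R=Ro.from_euler('xyz',o['eef_rot']).as_matrix()
    X=R[:,0]*s  # outward, down
    for th in ths:
        r=29+L*np.sin(th)+7.3*np.cos(th);z=107.1-L*np.cos(th)+7.3*np.sin(th)
        b=np.clip((1.22-th)/.35,-1,1)*8
        c=np.r_[AX+s*YH*r/1e3,z/1e3]+X*b/1e3
        print(round(th,2),c.round(4),(R.T@(c-p)).round(4)); p=c
E
python3 -c "
from h import *
cam(1,[1.85,1.65,1.5,1.35,1.2,1.05,.9,.75,.6,.45,.3,.2,.1,0])"
```

```text
1.85 [0.5283 0.1159 0.1285] [-0.0099  0.0006  0.1043]
1.65 [0.528  0.1188 0.1205] [0.0056 0.     0.0064]
1.5 [0.5276 0.1214 0.1137] [0.0049 0.     0.0055]
1.35 [0.5272 0.1247 0.1061] [0.0058 0.     0.0059]
1.2 [0.5269 0.1271 0.0985] [ 0.0049 -0.      0.0062]
1.05 [0.5267 0.1286 0.0912] [ 0.004  -0.      0.0064]
0.9 [0.5267 0.1292 0.0841] [ 0.003  -0.      0.0064]
0.75 [0.527  0.1264 0.0785] [-0.0007 -0.      0.0062]
0.6 [0.5275 0.1222 0.0737] [-0.0023 -0.      0.006 ]
0.45 [0.5281 0.1173 0.0696] [-0.0031 -0.      0.0056]
0.3 [0.5287 0.1119 0.0663] [-0.0039 -0.      0.005 ]
0.2 [0.5292 0.108  0.0646] [-0.003 -0.     0.003]
0.1 [0.5297 0.104  0.0632] [-0.0033 -0.      0.0027]
0 [0.5302 0.0999 0.0623] [-0.0036 -0.      0.0023]
```

jog_arm --pt "-0.003 0 0.03 0 0 0 -1" --pt "-0.003 0 0.03 0 0 0 -1" --pt "-0.004 0 0.03 0 0 0 -1" --pt "0 0 0.014 0 0 0 -1" --pt "0 0 0 0 0 0 -1"

```text
time_s: 13.0
ee_pos: [0.5278, 0.113, 0.1276]
eef_rot: [-3.139, 0.35, 1.689]
force: [0.8, -1.3, 1.3]
grip_width: 0.0007
grip_force: 0.0
```

jog_arm --pt "0.0056 0 0.0064 0 0 0 -1" --pt "0.005 0 0.0055 0 0 0 -1" --pt "0 0 0 0 0 0 -1"

```text
time_s: 13.3
ee_pos: [0.5276, 0.1205, 0.1136]
eef_rot: [3.141, 0.35, 1.69]
force: [0.9, -0.4, 0.7]
grip_width: 0.0002
grip_force: 0.3
```

jog_arm --pt "0.006 0 0.006 0 0 0 -1" --pt "0.005 0 0.006 0 0 0 -1" --pt "0.004 0 0.0064 0 0 0 -1" --pt "0 0 0 0 0 0 -1"

```text
time_s: 13.7
ee_pos: [0.5261, 0.1278, 0.09]
eef_rot: [-3.14, 0.35, 1.691]
force: [1.3, 0.5, -0.5]
grip_width: 0.0005
grip_force: 0.2
```

```bash
python3 - <<'E'
from h import *
a=crop(cv2.cvtColor(ctrl.camera('side'),cv2.COLOR_RGB2BGR),315,205,6,800,600)
cv2.imwrite('pics/a.png',a)
print(ctrl.get_obs()['force'])
E
```

```text
[-0.00764094  0.15945857 -0.6382063 ]
```

View pics/a.png

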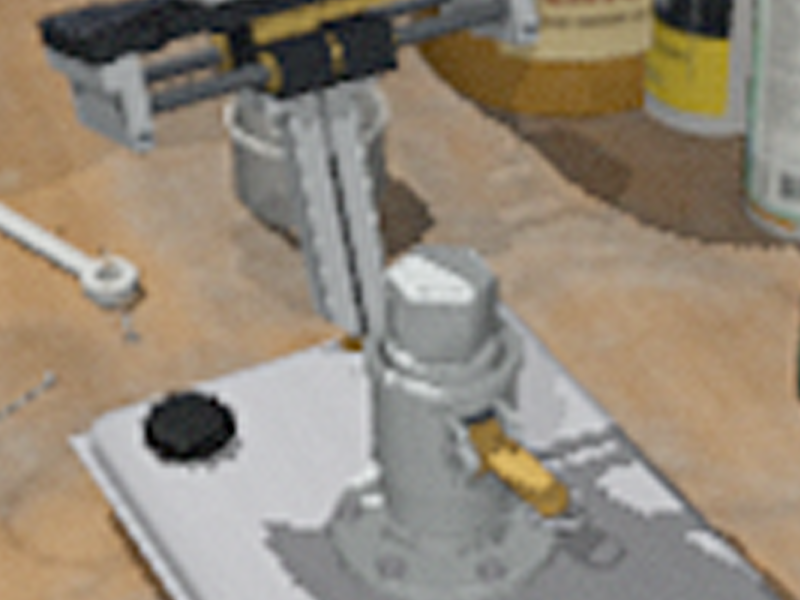

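The raised tip of arm a is gone and its brass just shows under the fingertips at (355,342), so it is being pushed down. Carrying on.

jog_arm --pt "0.003 0 0.0064 0 0 0 -1" --pt "-0.0007 0 0.0062 0 0 0 -1" --pt "-0.0023 0 0.006 0 0 0 -1"

```text
time_s: 14.05
ee_pos: [0.5275, 0.121, 0.0733]
eef_rot: [3.141, 0.35, 1.69]
force: [1.0, 1.5, 4.9]
grip_width: 0.0007
grip_force: 1.9
```

jog_arm --pt "-0.003 0 0.0056 0 0 0 -1" --pt "-0.004 0 0.005 0 0 0 -1"

```text
time_s: 14.25
ee_pos: [0.5286, 0.1105, 0.0659]
eef_rot: [3.141, 0.35, 1.69]
force: [0.5, 2.9, 4.9]
grip_width: 0.0002
grip_force: 2.4
```

jog_arm --pt "-0.003 0 0.003 0 0 0 -1" --pt "-0.0033 0 0.0027 0 0 0 -1"

```text
time_s: 14.45
ee_pos: [0.5295, 0.1028, 0.0629]
eef_rot: [-3.142, 0.35, 1.69]
force: [0.1, 3.7, 3.1]
grip_width: 0.0007
grip_force: 1.9
```

jog_arm --pt "-0.0019 0 0.0007 0 0 0 -1" --pt "-0.0014 0 0.0005 0 0 0 -1" --pt "0 0 0 0 0 0 -1"

```text
time_s: 14.75
ee_pos: [0.5297, 0.1003, 0.0627]
eef_rot: [3.142, 0.348, 1.69]
force: [-0.6, 9.6, -0.4]
grip_width: 0.0007
grip_force: 4.8
```

jog_arm --pt "-0.0005 0 0.0002 0 0 0 -1" --pt "-0.0005 0 0.0002 0 0 0 -1" --pt "0 0 0 0 0 0 -1"

```text
time_s: 15.05
ee_pos: [0.5298, 0.1, 0.0627]
eef_rot: [3.141, 0.347, 1.69]
force: [-2.9, 14.6, -0.8]
grip_width: 0.0006
grip_force: 8.1
```

jog_arm --pt "-0.0005 0 0.0002 0 0 0 -1" --pt "-0.0005 0 0.0002 0 0 0 -1" --pt "0 0 0 0 0 0 -1"

```text
time_s: 15.35
ee_pos: [0.5299, 0.0998, 0.0627]
eef_rot: [3.141, 0.346, 1.69]
force: [-3.3, 21.2, 1.1]
grip_width: 0.0004
grip_force: 11.3
```

jog_arm --pt "-0.0005 0 0.0002 0 0 0 -1" --pt "0 0 0 0 0 0 -1" --pt "0 0 0 0 0 0 -1"

```text
time_s: 15.65
ee_pos: [0.5299, 0.0997, 0.0627]
eef_rot: [3.141, 0.345, 1.69]
force: [-3.9, 24.0, 2.0]
grip_width: 0.0003
grip_force: 12.8
```

jog_arm --pt "0.028 0 -0.0106 0 0 0 -1" --pt "0 0 -0.04 0 0 0 -1" --pt "0 0 -0.04 0 0 0 -1" --pt "0 0 -0.04 0 0 0 -1" --pt "0 0 -0.04 0 0 0 -1"

```text
time_s: 16.15
ee_pos: [0.5196, 0.1812, 0.2149]
eef_rot: [-3.14, 0.351, 1.69]
force: [-0.4, 0.0, -0.2]
grip_width: 0.0007
grip_force: 0.0
```

jog_arm --pt "-0.047 0 0 0 0.14 0 -1" --pt "-0.047 0 0 0 0.14 0 -1" --pt "-0.047 0 0 0 0.14 0 -1" --pt "-0.047 0 0 0 0.14 0 -1" --pt "-0.047 0 0 0 0.14 0 -1"

```text
time_s: 16.65
ee_pos: [0.5475, -0.0488, 0.2316]
eef_rot: [3.136, -0.353, 1.692]
force: [1.1, 0.5, -0.0]
grip_width: 0.0008
grip_force: 0.0
```

```bash
python3 - <<'E'
from h import *
im=cv2.cvtColor(ctrl.camera('side'),cv2.COLOR_RGB2BGR)
cv2.imwrite('pics/b.png',crop(im,322,205,6,800,600))
o=ctrl.get_obs();print(o['time_s'],o['ee_pos'],o['eef_rot'],o['qpos'])
AX[:]=[.5354,.0564]
cam(-1,[1.85,1.65,1.5,1.35,1.2,1.05,.9,.75,.6,.45,.3,.2,.1,0])
E
```

```text
16.7 [ 0.54641866 -0.05948745  0.22707512] [-3.14055726 -0.36233098  1.67682851] [-0.33459082  0.35945064  1.43269946  0.3264443   1.51387097 -0.48664076]
1.85 [ 0.5426 -0.0031  0.1285] [0.0179 0.0023 0.1122]
1.65 [ 0.543  -0.006   0.1205] [-0.0056  0.      0.0064]
1.5 [ 0.5433 -0.0086  0.1137] [-0.0049  0.      0.0055]
1.35 [ 0.5436 -0.0119  0.1061] [-0.0058  0.      0.0059]
1.2 [ 0.5439 -0.0143  0.0985] [-0.0049 -0.      0.0062]
1.05 [ 0.544  -0.0158  0.0912] [-0.004  -0.      0.0064]
0.9 [ 0.544  -0.0164  0.0841] [-0.003  -0.      0.0064]
0.75 [ 0.5437 -0.0136  0.0785] [ 0.0007 -0.      0.0062]
0.6 [ 0.5432 -0.0094  0.0737] [ 0.0023 -0.      0.006 ]
0.45 [ 0.5426 -0.0045  0.0696] [ 0.0031 -0.0001  0.0056]
0.3 [0.5419 0.0009 0.0663] [ 0.0039 -0.0001  0.005 ]
0.2 [0.5415 0.0048 0.0646] [ 0.003 -0.     0.003]
0.1 [0.541  0.0088 0.0632] [ 0.0033 -0.0001  0.0027]
0 [0.5405 0.0129 0.0623] [ 0.0036 -0.0001  0.0024]
```

View pics/b.png

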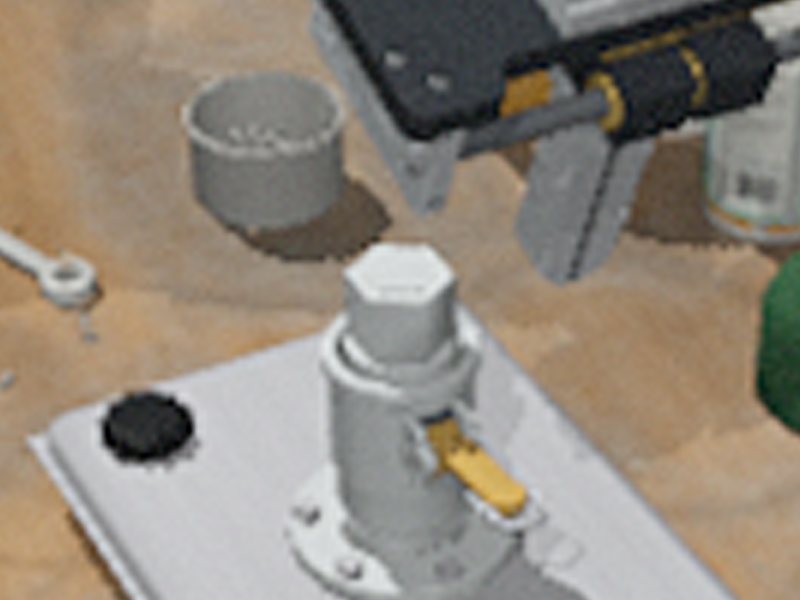

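Arm a no longer shows on the far side, the adaptor stays seated, and arm b is open with its tip at (515,500).

jog_arm --pt "0.006 0.001 0.03 0 0 0 -1" --pt "0.006 0.001 0.03 0 0 0 -1" --pt "0.006 0 0.03 0 0 0 -1" --pt "0 0 0.015 0 0 0 -1" --pt "0 0 0 0 0 0 -1"

```text
time_s: 17.2
ee_pos: [0.5417, 0.0066, 0.1352]
eef_rot: [-3.137, -0.349, 1.689]
force: [-0.2, 0.1, 0.0]
grip_width: 0.0004
grip_force: 0.0
```

```bash
python3 - <<'E'
from h import *
o=ctrl.get_obs();print(o['time_s'],o['ee_pos'],o['eef_rot'],o['force'])
cam(-1,[1.85,1.65,1.5])
E
```

```text
17.2 [0.54172006 0.00662536 0.13520608] [-3.13664772 -0.34940651  1.68892398] [-0.15185049  0.07195543  0.01700595]
1.85 [ 0.5425 -0.003   0.1284] [-0.0114 -0.0003  0.0031]
1.65 [ 0.5429 -0.0059  0.1204] [-0.0055  0.      0.0065]
1.5 [ 0.5432 -0.0085  0.1136] [-0.0048  0.      0.0055]
```

jog_arm --pt "-0.0114 0 0.003 0 0 0 -1" --pt "-0.0056 0 0.0064 0 0 0 -1" --pt "-0.005 0 0.0055 0 0 0 -1" --pt "-0.006 0 0.006 0 0 0 -1" --pt "-0.005 0 0.006 0 0 0 -1"

```text
time_s: 17.7
ee_pos: [0.5458, -0.0161, 0.1004]
eef_rot: [3.142, -0.348, 1.69]
force: [-0.3, 0.5, 3.2]
grip_width: 0.0006
grip_force: 1.4
```

jog_arm --pt "-0.004 0 0.0064 0 0 0 -1" --pt "-0.003 0 0.0064 0 0 0 -1" --pt "0.0007 0 0.0062 0 0 0 -1" --pt "0.0023 0 0.006 0 0 0 -1"

```text
time_s: 18.1
ee_pos: [0.5451, -0.0111, 0.0752]
eef_rot: [-3.141, -0.347, 1.689]
force: [0.8, -3.8, 1.3]
grip_width: 0.0005
grip_force: 2.2
```

jog_arm --pt "0.003 0 0.0056 0 0 0 -1" --pt "0.004 0 0.005 0 0 0 -1"

```text
time_s: 18.3
ee_pos: [0.5438, -0.0009, 0.0675]
eef_rot: [-3.141, -0.347, 1.69]
force: [1.5, -6.1, -2.0]
grip_width: 0.0005
grip_force: 2.8
```

jog_arm --pt "0.003 0 0.003 0 0 0 -1" --pt "0.0033 0 0.0027 0 0 0 -1"

```text
time_s: 18.5
ee_pos: [0.5428, 0.0069, 0.0643]
eef_rot: [-3.141, -0.347, 1.69]
force: [0.7, -6.7, -2.8]
grip_width: 0.0007
grip_force: 2.9
```

jog_arm --pt "0.0019 0 0.0007 0 0 0 -1" --pt "0.0019 0 0.0007 0 0 0 -1" --pt "0 0 0 0 0 0 -1"

```text
time_s: 18.8
ee_pos: [0.5421, 0.0112, 0.0643]
eef_rot: [-3.14, -0.348, 1.69]
force: [0.0, -4.1, -3.1]
grip_width: 0.0008
grip_force: 1.9
```

jog_arm --pt "0.0014 0 0.0005 0 0 0 -1" --pt "0.0005 0 0.0002 0 0 0 -1" --pt "0 0 0 0 0 0 -1"

```text
time_s: 19.1
ee_pos: [0.542, 0.0126, 0.0645]
eef_rot: [-3.141, -0.347, 1.69]
force: [1.0, -7.7, -3.8]
grip_width: 0.0007
grip_force: 3.7
```

jog_arm --pt "0.0007 0 0.0003 0 0 0 -1" --pt "0.0007 0 0.0003 0 0 0 -1" --pt "0 0 0 0 0 0 -1"

```text
time_s: 19.4
ee_pos: [0.542, 0.013, 0.0644]
eef_rot: [-3.141, -0.345, 1.689]
force: [0.3, -15.3, -3.5]
grip_width: 0.0004
grip_force: 7.7
```

jog_arm --pt "0.0005 0 0.0002 0 0 0 -1" --pt "0.0005 0 0.0002 0 0 0 -1" --pt "0 0 0 0 0 0 -1"

```text
time_s: 19.7
ee_pos: [0.542, 0.0133, 0.0644]
eef_rot: [-3.142, -0.344, 1.689]
force: [-0.5, -22.4, -4.2]
grip_width: 0.0005
grip_force: 10.6
```

jog_arm --pt "0.0005 0 0.0002 0 0 0 -1" --pt "0.0003 0 0.0001 0 0 0 -1" --pt "0 0 0 0 0 0 -1"

```text
time_s: 20.0
ee_pos: [0.542, 0.0135, 0.0644]
eef_rot: [3.141, -0.343, 1.689]
force: [-0.0, -25.5, -2.9]
grip_width: 0.0005
grip_force: 13.0
```

Home. Backing off and taking a last look.

jog_arm --pt "-0.028 0 -0.0106 0 0 0 -1" --pt "0 0 -0.04 0 0 0 -1" --pt "0 0 -0.04 0 0 0 -1" --pt "0 0 -0.04 0 0 0 -1" --pt "-0.04 0 -0.04 0 0 0 -1"

```text
time_s: 20.5
ee_pos: [0.5561, -0.0972, 0.2027]
eef_rot: [3.139, -0.348, 1.694]
force: [0.6, -0.1, 0.5]
grip_width: 0.0004
grip_force: 0.0
```

jog_arm --pt "-0.04 0 -0.02 0 0 0 -1" --pt "-0.04 0 -0.02 0 0 0 -1" --pt "0 0 0 0 0 0 -1" --pt "0 0 0 0 0 0 -1"

```text
time_s: 20.9
ee_pos: [0.5661, -0.1871, 0.2089]
eef_rot: [-3.141, -0.35, 1.689]
force: [0.5, 1.4, 0.1]
grip_width: 0.0002
grip_force: 0.0
```

```bash
python3 - <<'E'
from h import *
f=lambda n:cv2.cvtColor(ctrl.camera(n),cv2.COLOR_RGB2BGR)
cv2.imwrite('pics/f.png',np.hstack([crop(f('side'),322,215,6,400,600),crop(f('top'),313,243,5,400,600)]))
def cl(s):
    return [*(AX+s*YH*.0363),.062]
print(proj('side',[cl(1),cl(-1)]),proj('top',[cl(1),cl(-1)]))
E
```

```text
[[314.68333629 227.98625949]
 [329.65590353 246.48292803]] [[296.57322827 246.1696841 ]
 [328.70843748 241.94381576]]
```

View pics/f.png

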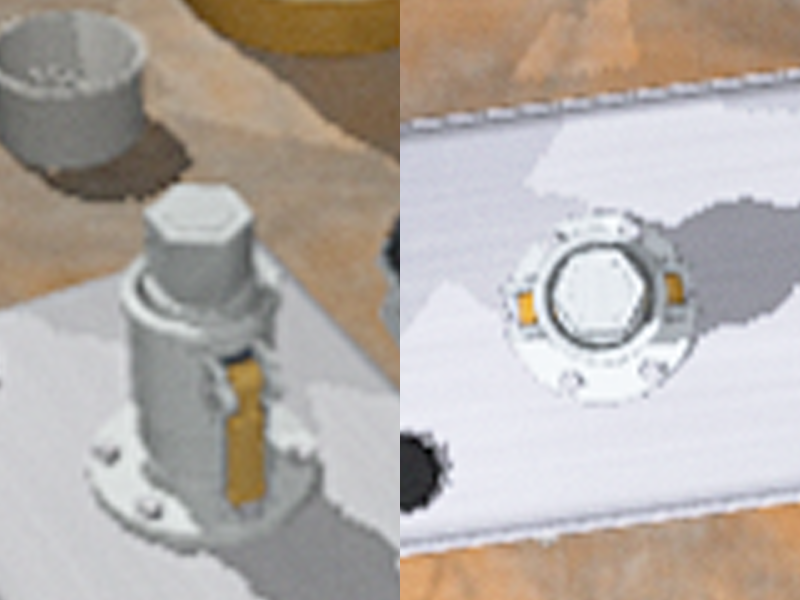

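Both arms hang flat against the coupling, showing as short brass ends at (527,308) and (676,288) in the top view. The adaptor stands upright and seated.

```bash
python3 -c "
from station import ctrl
print(ctrl.hand_in())"
```

```text
the job is handed in; nothing more can be done
None
```

I've handed the job in: the adaptor was seated with a push of about 16 N, then released, and both cam arms were swung home at no more than about 26 N, finishing about 21 s into the 72 s limit; the verdict was not shown.

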